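# Lay the next course of a board drying stack

## Task

Carry on the drying stack on the pallet. Lay one sticker straight across the two boards already stacked, centred and directly above each bearer; then lay the two loose boards flat on the stickers, each directly above the stacked board of its own width and with its ends level with it; and last lay the steel bar straight across both upper boards, in the middle of the stack, to weigh it down. Do not shift the boards already on the bearers.

Things in the scene. Friction and masses are not known exactly. Their poses are not given: they have to be found in the camera images.
- pallet: fixed drying pallet: plywood base 270 x 170 x 12 mm with two dark bearers (22 wide, 160 long, 20 mm high) across it, centre lines at x = -90 and +90 mm. Origin: centre of the base's underside, on the bench; x along the stacked boards, y along the bearers, z up. Bearer tops are 32 mm up. The stacked boards' centre lines lie at y = +44 and -44 mm (wide and narrow may change sides).
- lower_wide: plain pine board 250 long x 60 wide x 25 mm thick, loose, already lying on the pallet's two bearers: the wider of the two stacked boards. Its top face is 57 mm above the bench. It stays where it is. Origin at the centre of the wood; x along its length, y across its width, z up through its thickness.
- lower_narrow: plain pine board 250 long x 40 wide x 25 mm thick, loose, already lying on the pallet's two bearers: the narrower of the two stacked boards. Its top face is 57 mm above the bench. It stays where it is. Origin at the centre of the wood; x along its length, y across its width, z up through its thickness.
- loose_wide: plain pine board 250 long x 60 wide x 25 mm thick, about 0.2 kg, lying flat on the bench to the right of the pallet. To be moved. Origin at the centre of the wood; x along its length, y across its width, z up through its thickness.
- loose_narrow: plain pine board 250 long x 40 wide x 25 mm thick, about 0.15 kg, lying flat on the bench to the right of the pallet. To be moved. Origin at the centre of the wood; x along its length, y across its width, z up through its thickness.
- sticker_a: loose sticker: a plain square-section wooden stick 160 long x 18 x 18 mm, thinner than any board, one of two alike (either may go over either bearer), lying flat on the bench to the right of the loose boards. Origin at its centre; x along its length.
- sticker_b: loose sticker: a plain square-section wooden stick 160 long x 18 x 18 mm, thinner than any board, one of two alike (either may go over either bearer), lying flat on the bench to the right of the loose boards. Origin at its centre; x along its length.
- steel_bar: bare steel flat bar 140 long x 40 wide x 18 mm thick, about 0.8 kg, lying flat on the bench among the stickers; the only metal bar there. Origin at its centre; x along its length, y across its width, z up.

How it is judged:
On the way, in this order (a step that is already met when the one before it is completed fails the run):
1. both stickers lie across the stacked boards, one above each bearer (((x of sticker_a in the frame of pallet between 0.078 and 0.102 m and y of sticker_a in the frame of pallet between -0.015 and 0.015 m and z of sticker_a in the frame of pallet between 0.062 and 0.07 m and angle between the x axis of each of sticker_a, sticker_b and the y axis of pallet, either way round below 0.15 rad and x of sticker_b in the frame of pallet between -0.102 and -0.078 m and y of sticker_b in the frame of pallet between -0.015 and 0.015 m and z of sticker_b in the frame of pallet between 0.062 and 0.07 m) or (x of sticker_a in the frame of pallet between -0.102 and -0.078 m and y of sticker_a in the frame of pallet between -0.015 and 0.015 m and z of sticker_a in the frame of pallet between 0.062 and 0.07 m and angle between the x axis of each of sticker_a, sticker_b and the y axis of pallet, either way round below 0.15 rad and x of sticker_b in the frame of pallet between 0.078 and 0.102 m and y of sticker_b in the frame of pallet between -0.015 and 0.015 m and z of sticker_b in the frame of pallet between 0.062 and 0.07 m))), for 0.2 s.
2. both loose boards lie on the stickers, wide above wide and narrow above narrow (((x of sticker_a in the frame of pallet between 0.078 and 0.102 m and y of sticker_a in the frame of pallet between -0.015 and 0.015 m and z of sticker_a in the frame of pallet between 0.062 and 0.07 m and angle between the x axis of each of sticker_a, sticker_b and the y axis of pallet, either way round below 0.15 rad and x of sticker_b in the frame of pallet between -0.102 and -0.078 m and y of sticker_b in the frame of pallet between -0.015 and 0.015 m and z of sticker_b in the frame of pallet between 0.062 and 0.07 m) or (x of sticker_a in the frame of pallet between -0.102 and -0.078 m and y of sticker_a in the frame of pallet between -0.015 and 0.015 m and z of sticker_a in the frame of pallet between 0.062 and 0.07 m and angle between the x axis of each of sticker_a, sticker_b and the y axis of pallet, either way round below 0.15 rad and x of sticker_b in the frame of pallet between 0.078 and 0.102 m and y of sticker_b in the frame of pallet between -0.015 and 0.015 m and z of sticker_b in the frame of pallet between 0.062 and 0.07 m)) and x of loose_wide in the frame of lower_wide between -0.015 and 0.015 m and y of loose_wide in the frame of lower_wide between -0.01 and 0.01 m and z of loose_wide in the frame of lower_wide between 0.038 and 0.048 m and angle between the x axis of loose_wide and the x axis of lower_wide, either way round below 0.1 rad and angle between the z axis of loose_wide and the z axis of lower_wide, either way round below 0.06 rad and x of loose_narrow in the frame of lower_narrow between -0.015 and 0.015 m and y of loose_narrow in the frame of lower_narrow between -0.01 and 0.01 m and z of loose_narrow in the frame of lower_narrow between 0.038 and 0.048 m and angle between the x axis of loose_narrow and the x axis of lower_narrow, either way round below 0.1 rad and angle between the z axis of loose_narrow and the z axis of lower_narrow, either way round below 0.06 rad), for 0.2 s.
At the end, for the whole second after the job is handed in: Stickers on lower boards within 12 mm of bearers, 15 mm sideways, 0.15 rad; boards flat on stickers over matching boards within 15 mm endways, 10 sideways, 0.10 rad; bar across both boards within 20 mm of middle, 15 sideways, 0.15 rad; lower boards moved under 10 mm, 0.08 rad; all at rest (all of step 2 and x of steel_bar in the frame of pallet between -0.02 and 0.02 m and y of steel_bar in the frame of pallet between -0.015 and 0.015 m and z of steel_bar in the frame of pallet between 0.104 and 0.114 m and angle between the x axis of steel_bar and the y axis of pallet, either way round below 0.15 rad and distance of each of lower_wide, lower_narrow from where it was at the start of the episode below 0.01 m and angle between the x axis of each of lower_wide, lower_narrow and the x axis of pallet, either way round below 0.08 rad and linear speed of each of sticker_a, sticker_b, loose_wide, loose_narrow, steel_bar, lower_wide, lower_narrow below 0.01 m/s); the robot touches nothing.
It also fails if it takes over 141 s, if anything falls off the work surface, if the arm or the gripper's body presses on something with over 40 N, if the wrist force passes 120 N, or if a joint passes its speed limit or range.

## Robot

A 7-joint arm with a two-finger parallel gripper is mounted at the origin on the work surface. World frame = base frame: x ahead of the robot, y to its left, z up, the work surface at z = 0. Lengths are in m, angles in rad, forces in N, time in s.
With the tool pointing down it reaches from about 0.4 to 0.9 m from the base axis. Payload 5.6 kg.
Tool frame: the origin (TCP) lies at the very end of the fingers, on their centre line; the grasp point (between the pads) lies 19 mm behind it; z points along the fingers, y is the line along which they close (so a half turn about z gives the same grasp; the last joint's range is limited). The gripper opens to 92 mm and grips with 3 to 60 N. Pads are 20 mm wide; open, the fingers measure 128 mm over their backs; the gripper's body (75 mm by 189 mm) begins 69 mm behind the grasp point.
Start: joints at [-1.204, 0.468, -0.012, 1.603, 0.006, 1.071, -0.056], TCP at [0.259, 0.596, 0.215] pointing down, gripper open.
Joint ranges: [-2.53, 2.53], [-0.31, 2.02], [-1.57, 1.55], [0.28, 2.44], [-1.29, 4.43], [0.15, 1.84], [-2.92, 2.92]. Speed limits (rad/s): [2.57, 2.57, 3.14, 3.14, 3.14, 3.14, 3.14].

## Interface

Orientations are given as a rotation vector (axis times angle).
In Python, from bench import get_state, camera, camera_params, close_job gives the robot as it stands.
- The arm moves only by the tool move_arm, never from a script. Its argument "commands" is a list that holds one entry, the list of rows, each a list of 7 numbers: the shift along the world's x, y, z in m, then the turn, a rotation vector about the world's x, y, z in degrees, then the closure, from 0 (fully open) to 1 (shut). In form: [[[dx, dy, dz, wx, wy, wz, jaw], ...]]. A call has 1 to 20 rows; each row shifts and turns the commanded pose from where the row before left it; what a row does not reach is not made up. A row lasts 1/10 s, in which the tool goes at most 50 mm and 8.59 degrees, less where a joint would pass 70% of its speed; a pose out of reach is approached as far as the arm can. A call with a gripper value outside its range is refused whole. The fingers move at their own pace and stop on an object; "newtons" is the grip in N (left out, the last holds). Time passes only in rows, so rows that do not move let the fingers close. It gives the time, the measured TCP pose, the force, the opening and the grip force at its end, in the units of the state.
- get_state(): the state, without advancing time (a new reading comes with each control period).
- camera(name): name is "scene" or "side" or "wrist"; returns the picture (400x640x3 uint8, blue, green, red); there is no depth.
- camera_params(name): a dict with "mtx" (3x3 intrinsics, pixels), "xyz" and "rotation" of the camera in the world. Camera axes: x right, y down, z forward; pixel columns grow to the right and rows downward; lengths in m; the calibration is good to about 2 mm. A picture is of the moment at which its call begins: read the wrist's pose just before it. camera_params takes no time and is no camera call; for the wrist camera it gives the pose at the moment of the call.
- close_job(): hands the job in; it is judged then, once.
The state is a dict: "time_s": time; "q": joint angles; "qd": joint speeds; "tau": joint torques, N m; "position": TCP position; "tcp_rot": TCP orientation; "wrist_force": force on the tool from outside, world axes, zero at the start; "wrist_torque": the same for the moment, N m; "width": finger opening in m; "finger_force": force on a finger pad.
Only numpy, scipy, OpenCV 4.12 (cv2) and the standard library are available. Lean on these libraries where they do the work, as an engineer would, in place of code of your own. Each camera call takes 0.05 s, during which the arm holds its last target. There are 200 camera calls.

## Working session

There is one attempt and no reset: what is moved stays moved. The work goes in short steps, Python scripts to look and compute and a tool call to move; the robot and the scene stay as the last step left them, time stands still between calls to the robot, and variables do not carry over. Pictures are saved under pics/ and viewed, at most 14 in all, crops included, and the job is handed in when it is done.

Besides the shell and the picture viewer there is one more tool, called as name(argument=value, ...) on one line, values as JSON. move_arm: Moves the arm, as the interface text tells. Its arguments: {"type":"object","properties":{"commands":{"type":"array","items":{"type":"array","items":{"type":"array","items":{"type":"number"}}}},"newtons":{"type":"number"}},"required":["commands"]}

```bash
mkdir -p pics; ls; python3 - <<'E'
from bench import *
import cv2
s=get_state();print({k:s[k] for k in("time_s","position","tcp_rot","width","wrist_force")})
for n in("scene","side","wrist"):
    p=camera_params(n);print(n,p)
    cv2.imwrite(f"pics/{n}0.png",camera(n))
E
```

```text
pics
{'time_s': 0.0, 'position': array([0.25880135, 0.59560714, 0.21362641]), 'tcp_rot': array([-6.39274654e-01, -3.07560491e+00,  2.78216806e-03]), 'width': 0.09217566871957042, 'wrist_force': array([ 0.27825108, -0.5047877 ,  0.56866744])}
scene {'mtx': array([[371.89330577,   0.        , 318.49167112],
       [  0.        , 371.89330577, 202.98816719],
       [  0.        ,   0.        ,   1.        ]]), 'xyz': array([0.97055169, 0.29151235, 0.64830782]), 'rotation': array([-1.19480059, -2.35776909,  0.91731101])}
side {'mtx': array([[475.20974235,   0.        , 316.80913596],
       [  0.        , 475.20974235, 189.90612404],
       [  0.        ,   0.        ,   1.        ]]), 'xyz': array([ 0.38134663, -0.84733313,  0.84414932]), 'rotation': array([-2.30491472,  0.24176975, -0.07618302])}
wrist {'mtx': array([[290.31973951,   0.        , 317.76720127],
       [  0.        , 290.31973951, 195.91133634],
       [  0.        ,   0.        ,   1.        ]]), 'xyz': array([0.19035001, 0.62609597, 0.38358462]), 'rotation': array([2.43382752, 1.59590309, 0.21290593])}
```

View pics/scene0.png

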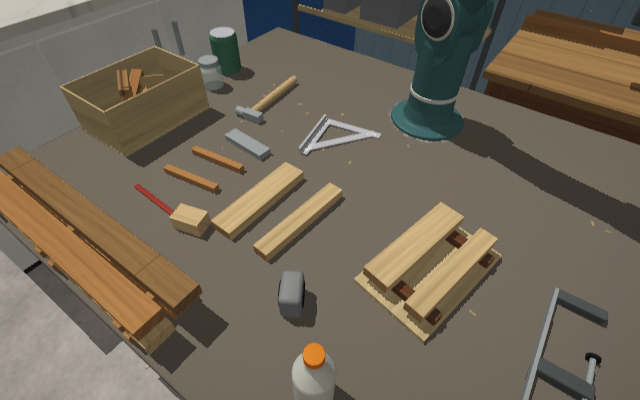

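View pics/side0.png

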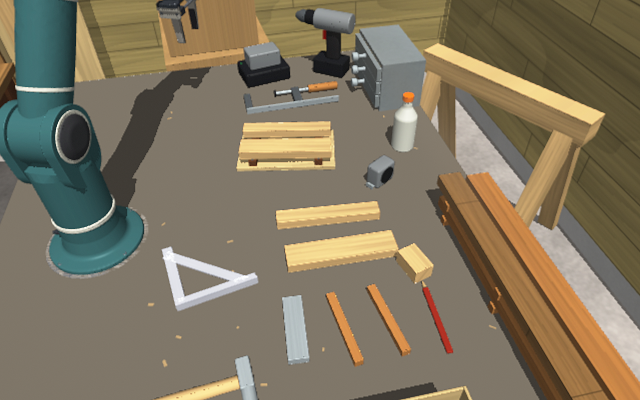

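The scene view has the pallet with its two boards at about (430,270) and the loose boards at (258,200) and (300,220). The bar is at (247,144) and the stickers are at (217,159) and (191,178). The tools, triangle and mallet are distractors. I'll enlarge crops next.

```bash
python3 - <<'E'
import cv2
im=cv2.imread("pics/scene0.png")
cv2.imwrite("pics/c1.png",cv2.resize(im[120:270,155:355],None,fx=4,fy=4,interpolation=cv2.INTER_CUBIC))
cv2.imwrite("pics/c2.png",cv2.resize(im[195:345,350:510],None,fx=4,fy=4,interpolation=cv2.INTER_CUBIC))
E
```

```text
(no output)
```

View pics/c1.png

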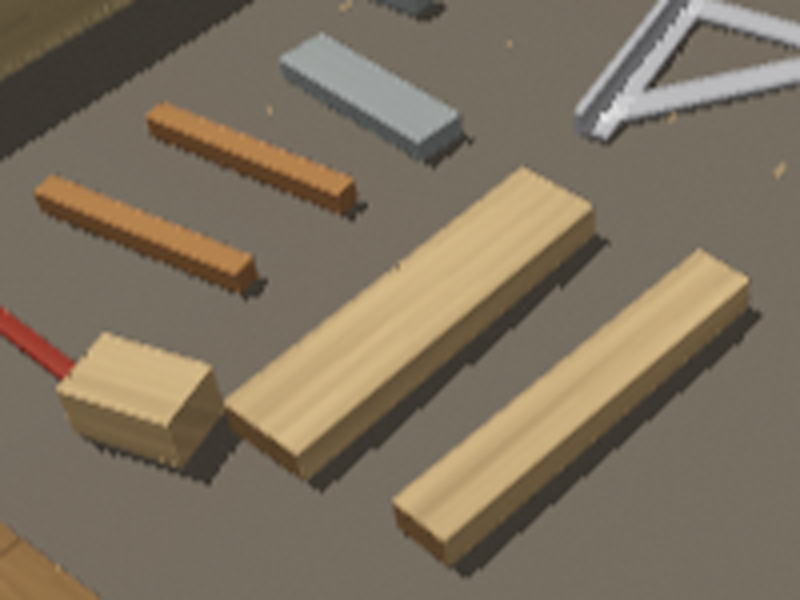

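View pics/c2.png

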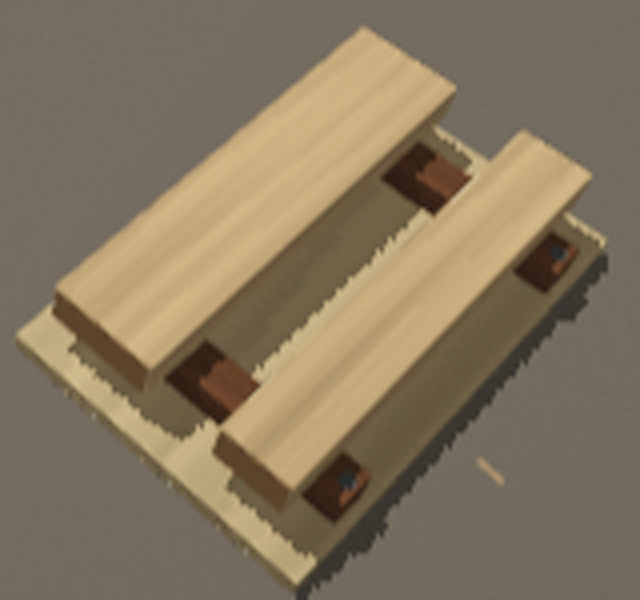

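In crop 1 the bar is the grey piece at top centre, with the two stickers to its left and the wide and narrow loose boards below. In crop 2 the wide lower board is upper-left and the narrow one lower-right, and three pallet corners show at (606,244), (17,338) and (300,586).

```bash
cat >h.py <<'E'
import numpy as np,cv2
from bench import *
from scipy.spatial.transform import Rotation as R
def ray(p,px,z):
    K,c=p["mtx"],p["xyz"];Rm=R.from_rotvec(p["rotation"]).as_matrix()
    px=np.atleast_2d(px).astype(float)
    d=np.c_[px,np.ones(len(px))]@np.linalg.inv(K).T@Rm.T
    return c+d*((z-c[2])/d[:,2])[:,None]
def quad(n,p,px,z):
    P=ray(p,px,z)[:,:2];s=[np.linalg.norm(P[i]-P[i-1])*1000 for i in range(4)]
    # corners in order; long axis
    l=(P[0]+P[1]-P[2]-P[3]) if s[0]+s[2]>0 and s[2]>s[1] else None
    m=[(P[i]+P[i-1])/2 for i in range(4)]
    a=max([m[0]-m[2],m[1]-m[3]],key=np.linalg.norm)
    th=np.degrees(np.arctan2(a[1],a[0]));th=(th+90)%180-90
    print(n,"c",P.mean(0).round(4),"deg",round(th,2),"sides",np.round(s,1));return P
E
python3 - <<'E'
from h import *
p=camera_params("scene")
def f(o,pts): return (np.array(pts)+.5)/4-.5+np.array(o)
o1=(155,120);o2=(350,195)
quad("lw",p,f(o1,[(522,168),(596,208),(300,456),(227,403)]),.025)
quad("ln",p,f(o1,[(700,250),(749,282),(447,540),(395,500)]),.025)
quad("bar",p,f(o1,[(320,34),(461,115),(421,150),(280,62)]),.018)
quad("s1",p,f(o1,[(162,102),(355,182),(342,200),(148,118)]),.018)
quad("s2",p,f(o1,[(50,175),(256,256),(240,276),(36,192)]),.018)
W=quad("LW",p,f(o2,[(364,26),(456,90),(150,366),(56,290)]),.057)
N=quad("LN",p,f(o2,[(522,130),(592,177),(292,488),(218,434)]),.057)
P=ray(p,f(o2,[(606,244),(17,338),(300,586)]),.012)[:,:2]
print("pal c",(P[0]+P[1])/2,np.linalg.norm(P[0]-P[2]),np.linalg.norm(P[1]-P[2]),np.degrees(np.arctan2(*(P[0]-P[2])[::-1])))
print(W.mean(0),N.mean(0),np.linalg.norm(W.mean(0)-N.mean(0)),(W.mean(0)+N.mean(0))/2)
E
```

```text
lw c [ 0.5567 -0.1675] deg -1.35 sides [247.   60.7 247.8  58.2]
ln c [ 0.5516 -0.052 ] deg -4.78 sides [247.8  39.1 245.6  38.3]
bar c [ 0.4252 -0.336 ] deg 85.84 sides [ 39.9 139.6  42.9 141.7]
s1 c [ 0.5179 -0.354 ] deg -83.47 sides [ 17.9 160.9  18.1 160.7]
s2 c [ 0.6064 -0.3543] deg -80.95 sides [ 16.8 161.1  18.3 159.7]
LW c [0.487 0.191] deg -11.32 sides [251.   59.8 246.5  55.9]
LN c [0.5051 0.2771] deg -11.27 sides [251.9  40.  247.4  37.1]
pal c [0.49692501 0.23475541] 0.26606482582302005 0.16866911679917426 168.9344938548473
[0.4870339  0.19096275] [0.50513727 0.277069  ] 0.0879887445332055 [0.49608559 0.23401587]
```

move_arm(commands=[[[0.03,-0.04,0,0,0,-5,0.4],[0.03,-0.04,0,0,0,-5,0.4],[0.03,-0.04,0,0,0,-5,0.4],[0.03,-0.04,0,0,0,-5,0.4],[0.03,-0.04,0,0,0,-5,0.4],[0.03,-0.04,0,0,0,-5,0.4],[0.03,-0.04,0,0,0,-5,0.4],[0.03,-0.04,0,0,0,-5,0.4],[0,-0.04,0,0,0,-5,0.4],[0,-0.04,0,0,0,-5,0.4],[0,-0.04,0,0,0,-5,0.4],[0,-0.04,0,0,0,-5,0.4],[0,-0.04,0,0,0,0,0.4],[0,-0.04,0,0,0,0,0.4],[0,-0.04,0,0,0,0,0.4],[0,-0.04,0,0,0,0,0.4],[0,-0.04,0,0,0,0,0.4],[0,-0.04,0,0,0,0,0.4],[0,-0.04,0,0,0,0,0.4],[0,-0.04,0,0,0,0,0.4]]], newtons=30)

```text
time_s: 2.15
position: [0.4987, -0.2052, 0.2146]
tcp_rot: [-2.091, -2.344, -0.0]
wrist_force: [0.8, 0.2, 0.3]
width: 0.0552
finger_force: 0.0
```

move_arm(commands=[[[0.005,-0.037,0,0,0,0,0.4],[0.005,-0.037,0,0,0,0,0.4],[0.005,-0.037,0,0,0,0,0.4],[0.004,-0.037,0,0,0,0,0.4],[0,0,0,0,0,0,0.4],[0,0,0,0,0,0,0.4]]])

```text
time_s: 2.75
position: [0.5174, -0.3521, 0.2139]
tcp_rot: [-2.093, -2.341, 0.001]
wrist_force: [-1.0, 0.9, 0.3]
width: 0.0549
finger_force: 0.0
```

```bash
python3 - <<'E'
from h import *
s=get_state();p=camera_params("wrist");print(s["position"],p["xyz"],p["rotation"],s["q"])
cv2.imwrite("pics/w1.png",camera("wrist"))
E
```

```text
[ 0.51736519 -0.35213631  0.21389226] [ 0.50878514 -0.27791495  0.38382829] [2.87178123 0.16086512 0.01993152] [ 0.11608522  0.46541419  0.58102753  1.695787   -0.28474335  1.0673135
  0.89940502]
```

View pics/w1.png

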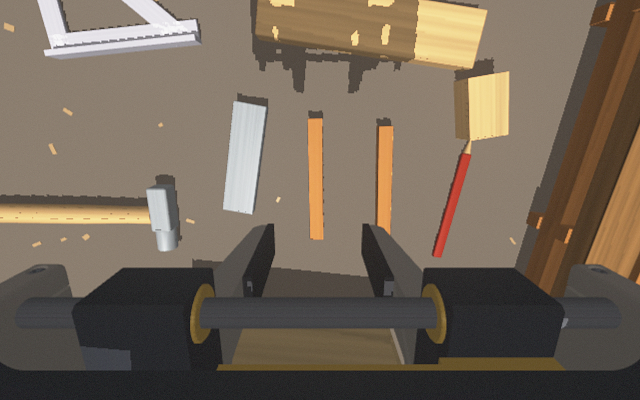

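The wrist view shows sticker 1 at columns 308–324, rows 119–239, sticker 2 from (385,126) to (383,232), and the bar at (246,156). The fingers sit above them.

```bash
python3 - <<'E'
from h import *
p=dict(mtx=camera_params("wrist")["mtx"],xyz=np.array([ 0.50878514,-0.27791495,0.38382829]),rotation=np.array([2.87178123,0.16086512,0.01993152]))
quad("s1",p,[(308,119),(323,119),(324,239),(309,239)],.018)
quad("bar",p,[(237,101),(267,104),(253,214),(223,210)],.018)
print(ray(p,[(378,126),(392,126)],.018))
E
```

```text
s1 c [ 0.5152 -0.3591] deg -83.22 sides [157.9  18.3 157.9  20.4]
bar c [ 0.4225 -0.3404] deg 85.45 sides [140.3  36.  141.7  39.8]
[[ 0.58293749 -0.28037492  0.018     ]
 [ 0.59998051 -0.27846147  0.018     ]]
```

move_arm(commands=[[[0,-0.001,-0.04,0,0,0,0.4],[0,-0.001,-0.04,0,0,0,0.4],[0,0,-0.04,0,0,0,0.4],[0,0,-0.04,0,0,0,0.4],[0,0,-0.03,0,0,0,0.4],[0,0,-0.01,0,0,0,0.4],[0,0,0,0,0,0,0.4]]])

```text
time_s: 3.5
position: [0.5178, -0.352, 0.0137]
tcp_rot: [-2.088, -2.344, -0.0]
wrist_force: [-0.4, -0.2, -0.0]
width: 0.0553
finger_force: 0.0
```

move_arm(commands=[[[0,-0.001,-0.009,0,0,0,0.4],[0,0,0,0,0,0,0.9],[0,0,0,0,0,0,0.9],[0,0,0,0,0,0,0.9],[0,0,0,0,0,0,0.9],[0,0,0,0,0,0,0.9],[0,0,0.03,0,0,0,0.9],[0,0,0.04,0,0,0,0.9],[0,0,0.04,0,0,0,0.9]]])

```text
time_s: 4.4
position: [0.5175, -0.3546, 0.1164]
tcp_rot: [-2.091, -2.343, 0.001]
wrist_force: [1.3, -0.3, 0.5]
width: 0.0178
finger_force: 30.0
```

move_arm(commands=[[[0,0,0.03,0,0,0,0.9],[0,0.046,0,0,0,-1.3,0.9],[0,0.04,0,0,0,-1.3,0.9],[0,0.04,0,0,0,-1.3,0.9],[0,0.04,0,0,0,-1.3,0.9],[0,0.04,0,0,0,-1.3,0.9],[0,0.04,0,0,0,-1.3,0.9],[0,0.04,0,0,0,-1.3,0.9],[-0.01,0.04,0,0,0,-1.3,0.9],[-0.01,0.04,0,0,0,-1.3,0.9],[-0.02,0.04,0,0,0,-1.3,0.9],[-0.02,0.04,0,0,0,-1.3,0.9],[-0.02,0.04,0,0,0,-1.3,0.9],[-0.01,0.04,0,0,0,-1.1,0.9],[-0.01,0.04,0,0,0,-1,0.9],[-0.01,0.04,0,0,0,0,0.9],[0,0,-0.03,0,0,0,0.9],[0,0,-0.03,0,0,0,0.9],[0,0,0,0,0,0,0.9]]])

```text
time_s: 6.3
position: [0.4056, 0.2499, 0.083]
tcp_rot: [2.426, 1.995, -0.011]
wrist_force: [-0.3, 0.4, 0.5]
width: 0.018
finger_force: 30.0
```

move_arm(commands=[[[0.003,0.002,-0.012,0,0,0,0.9],[0,0,-0.008,0,0,0,0.9],[0,0,0,0,0,0,0.9],[0,0,0,0,0,0,0.9]]])

```text
time_s: 6.7
position: [0.4114, 0.2531, 0.0661]
tcp_rot: [-2.428, -1.994, -0.001]
wrist_force: [0.2, 0.2, -1.7]
width: 0.0178
finger_force: 30.0
```

move_arm(commands=[[[0,0,0,0,0,0,0.9],[0,0,0,0,0,0,0.9]]])

```text
time_s: 6.9
position: [0.4113, 0.2534, 0.0661]
tcp_rot: [-2.427, -1.994, -0.002]
wrist_force: [-0.5, 0.1, -0.6]
width: 0.0179
finger_force: 30.0
```

move_arm(commands=[[[-0.003,-0.0015,-0.002,0,0,0,0.9],[0,0,-0.002,0,0,0,0.9],[0,0,0,0,0,0,0.9],[0,0,0,0,0,0,0.9]]])

```text
time_s: 7.3
position: [0.4076, 0.2516, 0.0629]
tcp_rot: [-2.426, -1.993, 0.001]
wrist_force: [-5.5, -2.9, 16.9]
width: 0.0175
finger_force: 30.0
```

move_arm(commands=[[[0,0,0.001,0,0,0,0.9],[0,0,0,0,0,0,0.5],[0,0,0,0,0,0,0.5],[0,0,0,0,0,0,0.5],[0,0,0.04,0,0,0,0.5],[0,0,0.04,0,0,0,0.4],[0,0,0.04,0,0,0,0.4],[0.015,-0.04,0,0,0,2,0.4],[0.015,-0.04,0,0,0,2,0.4],[0.015,-0.04,0,0,0,2,0.4],[0.015,-0.04,0,0,0,2,0.4],[0.015,-0.04,0,0,0,2,0.4],[0.015,-0.04,0,0,0,2,0.4],[0.015,-0.04,0,0,0,2,0.4],[0.015,-0.04,0,0,0,2,0.4],[0.015,-0.04,0,0,0,2,0.4],[0.015,-0.04,0,0,0,2,0.4],[0.015,-0.04,0,0,0,0,0.4],[0.015,-0.04,0,0,0,0,0.4],[0.015,-0.04,0,0,0,0,0.4]]])

```text
time_s: 9.3
position: [0.6033, -0.2698, 0.182]
tcp_rot: [-2.043, -2.385, 0.0]
wrist_force: [0.5, 1.6, -0.9]
width: 0.055
finger_force: 0.0
```

```bash
python3 - <<'E'
import cv2
from bench import camera
im=camera("scene");cv2.imwrite("pics/scene1.png",im)
cv2.imwrite("pics/c3.png",cv2.resize(im[195:345,350:510],None,fx=4,fy=4,interpolation=cv2.INTER_CUBIC))
E
```

```text
(no output)
```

View pics/c3.png

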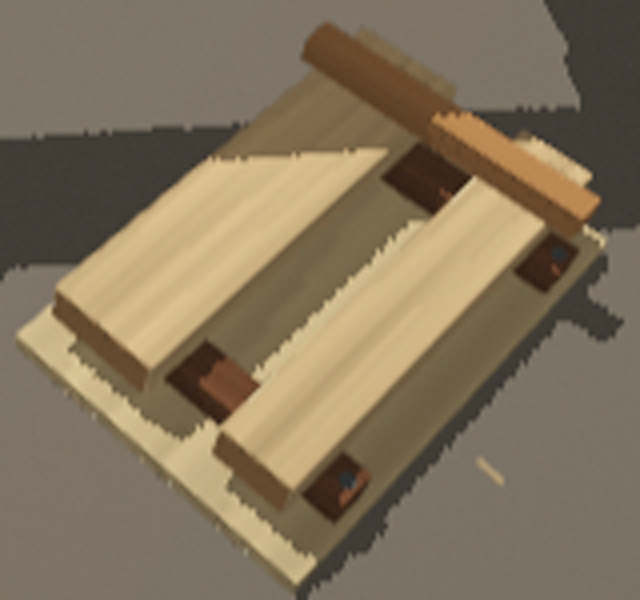

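The first sticker lies across both boards over the near bearer, top face from (314,35) to (590,214). The lower boards have not moved.

```bash
python3 - <<'E'
from h import *
p=camera_params("scene")
f=lambda o,pts:(np.array(pts)+.5)/4-.5+np.array(o)
quad("s1",p,f((350,195),[(325,22),(600,202),(580,222),(303,48)]),.075)
print(get_state()["position"])
E
```

```text
s1 c [0.4124 0.2485] deg 79.74 sides [ 24.4 159.5  17.9 155.8]
[ 0.60353827 -0.27825914  0.18243567]
```

move_arm(commands=[[[0.003,-0.044,0,0,0,0,0.4],[0,-0.04,-0.02,0,0,0,0.4],[0,0,-0.04,0,0,0,0.4],[0,0,-0.04,0,0,0,0.4],[0,0,-0.04,0,0,0,0.4],[0,0,-0.03,0,0,0,0.4],[0,0,0,0,0,0,0.4],[0,0,0,0,0,0,0.4]]])

```text
time_s: 10.15
position: [0.6058, -0.3524, 0.0126]
tcp_rot: [-2.044, -2.385, 0.001]
wrist_force: [0.2, -0.1, 1.0]
width: 0.0552
finger_force: 0.0
```

move_arm(commands=[[[0,-0.002,-0.008,0,0,0,0.4],[0,0,0,0,0,0,0.9],[0,0,0,0,0,0,0.9],[0,0,0,0,0,0,0.9],[0,0,0,0,0,0,0.9],[0,0,0,0,0,0,0.9],[0,0,0,0,0,0,0.9],[0,0,0.04,0,0,0,0.9],[0,0,0.04,0,0,0,0.9],[0,0,0.04,0,0,0,0.9],[0,0,0,0,0,0,0.9],[0,0,0,0,0,0,0.9]]])

```text
time_s: 11.35
position: [0.6064, -0.3543, 0.1254]
tcp_rot: [2.043, 2.385, 0.001]
wrist_force: [-0.3, -0.2, -0.1]
width: 0.0174
finger_force: 30.0
```

move_arm(commands=[[[0,0,0.03,0,0,0,0.9],[-0.0014,0.038,0,0,0,-1.4,0.9],[-0.0014,0.038,0,0,0,-1.4,0.9],[-0.0014,0.038,0,0,0,-1.4,0.9],[-0.0014,0.038,0,0,0,-1.4,0.9],[-0.0014,0.038,0,0,0,-1.4,0.9],[-0.0014,0.038,0,0,0,-1.4,0.9],[-0.0014,0.038,0,0,0,-1.4,0.9],[-0.0014,0.038,0,0,0,-1.4,0.9],[-0.0014,0.038,0,0,0,-1.4,0.9],[-0.0014,0.038,0,0,0,-1.4,0.9],[-0.0014,0.038,0,0,0,-1.2,0.9],[-0.0014,0.038,0,0,0,-1.2,0.9],[-0.0014,0.038,0,0,0,-1.2,0.9],[-0.0014,0.038,0,0,0,-1.2,0.9],[-0.0014,0.038,0,0,0,-1.2,0.9],[0,0.001,-0.04,0,0,0,0.9],[0,0,-0.04,0,0,0,0.9],[0,0,0,0,0,0,0.9],[0,0,0,0,0,0,0.9]]])

```text
time_s: 13.35
position: [0.5843, 0.2157, 0.0735]
tcp_rot: [2.428, 1.993, -0.005]
wrist_force: [0.7, -0.8, 0.5]
width: 0.0176
finger_force: 30.0
```

move_arm(commands=[[[0,0.001,-0.006,0,0,0,0.9],[0,0,-0.003,0,0,0,0.9],[0,0,-0.001,0,0,0,0.9],[0,0,0,0,0,0,0.9],[0,0,0,0,0,0,0.9]]])

```text
time_s: 13.85
position: [0.5853, 0.2177, 0.0651]
tcp_rot: [2.427, 1.994, 0.001]
wrist_force: [-0.7, 0.6, -0.4]
width: 0.0177
finger_force: 30.0
```

move_arm(commands=[[[0,0,-0.002,0,0,0,0.9],[0,0,0,0,0,0,0.9],[0,0,0,0,0,0,0.5],[0,0,0,0,0,0,0.5],[0,0,0,0,0,0,0.5],[0,0,0.04,0,0,0,0.5],[0,0,0.04,0,0,0,0.3],[0,0,0.04,0,0,0,0.2],[-0.003,-0.027,0,0,0,8,0.2],[-0.003,-0.027,0,0,0,8,0.2],[-0.003,-0.027,0,0,0,8,0.2],[-0.003,-0.027,0,0,0,8,0.2],[-0.003,-0.027,0,0,0,8,0.2],[-0.003,-0.027,0,0,0,8,0.2],[-0.003,-0.027,0,0,0,8,0.2],[-0.003,-0.027,0,0,0,8,0.2],[-0.003,-0.027,0,0,0,8,0.2],[-0.003,-0.027,0,0,0,8,0.2],[0,0,0,0,0,8,0.2],[0,0,0,0,0,8,0.2]]])

```text
time_s: 15.85
position: [0.5548, -0.0538, 0.1828]
tcp_rot: [0.137, 3.138, -0.0]
wrist_force: [0.5, -0.5, -1.3]
width: 0.0738
finger_force: 0.0
```

```bash
python3 - <<'E'
import cv2
from bench import camera,get_state
im=camera("scene");cv2.imwrite("pics/scene2.png",im)
cv2.imwrite("pics/c4.png",cv2.resize(im[195:345,350:510],None,fx=4,fy=4,interpolation=cv2.INTER_CUBIC))
s=get_state();print(s["position"],s["tcp_rot"])
E
```

```text
[ 0.55492    -0.05315919  0.18280709] [1.27433579e-01 3.13859491e+00 9.99921115e-05]
```

View pics/c4.png

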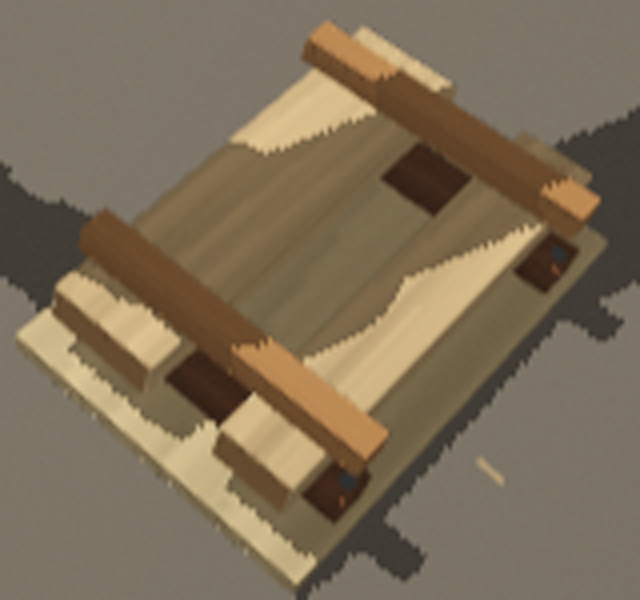

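Both stickers now lie across the boards. The second runs from (91,224) to (377,448), over the far bearer.

```bash
python3 - <<'E'
from h import *
p=camera_params("scene")
f=lambda o,pts:(np.array(pts)+.5)/4-.5+np.array(o)
quad("s1",p,f((350,195),[(325,22),(600,202),(580,225),(303,46)]),.075)
quad("s2",p,f((350,195),[(102,210),(388,434),(366,460),(80,235)]),.075)
E
```

```text
s1 c [0.4125 0.2485] deg 79.23 sides [ 23.1 159.5  19.5 157.4]
s2 c [0.5876 0.2151] deg 79.66 sides [ 18.7 158.8  16.9 156.8]
```

move_arm(commands=[[[-0.003,0.001,-0.04,0,0,0,0.2],[0,0,-0.04,0,0,0,0.2],[0,0,-0.04,0,0,0,0.2],[0,0,-0.03,0,0,0,0.2],[0,0,-0.02,0,0,0,0.2],[0,0,0,0,0,0,0.2],[0,0,0,0,0,0,0.2]]])

```text
time_s: 16.6
position: [0.5522, -0.0515, 0.0129]
tcp_rot: [-0.144, -3.138, 0.0]
wrist_force: [-0.0, -0.5, -0.3]
width: 0.0736
finger_force: 0.0
```

move_arm(commands=[[[0,0,-0.008,0,0,0,0.2],[0,0,0,0,0,0,0.7],[0,0,0,0,0,0,0.7],[0,0,0,0,0,0,0.7],[0,0,0,0,0,0,0.7],[0,0,0,0,0,0,0.7],[0,0,0.04,0,0,0,0.7],[0,0,0.04,0,0,0,0.7],[0,0,0.04,0,0,0,0.7],[0,0,0.04,0,0,0,0.7],[0,0,0,0,0,0,0.7],[0,0,0,0,0,0,0.7]]], newtons=45)

```text
time_s: 17.8
position: [0.5521, -0.0509, 0.165]
tcp_rot: [0.141, 3.137, 0.001]
wrist_force: [0.3, -0.4, -2.2]
width: 0.0395
finger_force: 45.0
```

move_arm(commands=[[[-0.005,0.036,0,0,0,-0.7,0.7],[-0.005,0.036,0,0,0,-0.7,0.7],[-0.005,0.036,0,0,0,-0.7,0.7],[-0.005,0.036,0,0,0,-0.7,0.7],[-0.005,0.036,0,0,0,-0.7,0.7],[-0.005,0.036,0,0,0,-0.7,0.7],[-0.005,0.036,0,0,0,-0.7,0.7],[-0.005,0.036,0,0,0,-0.7,0.7],[-0.005,0.036,0,0,0,-0.5,0.7],[-0.002,0.005,0,0,0,0,0.7],[0,0,-0.04,0,0,0,0.7],[0,0,-0.03,0,0,0,0.7],[0,0,0,0,0,0,0.7],[0,0,0,0,0,0,0.7]]])

```text
time_s: 19.2
position: [0.5045, 0.2766, 0.0935]
tcp_rot: [-0.31, -3.124, 0.004]
wrist_force: [-1.1, -0.3, -2.1]
width: 0.0399
finger_force: 45.0
```

move_arm(commands=[[[0.001,0.001,-0.006,0,0,0,0.7],[0,0,-0.004,0,0,0,0.7],[0,0,-0.002,0,0,0,0.7],[0,0,0,0,0,0,0.7],[0,0,0,0,0,0,0.7]]])

```text
time_s: 19.7
position: [0.5062, 0.2787, 0.083]
tcp_rot: [0.309, 3.126, 0.001]
wrist_force: [0.8, 0.0, -1.4]
width: 0.0395
finger_force: 45.0
```

move_arm(commands=[[[-0.001,-0.001,-0.001,0,0,0,0.7],[0,0,-0.0015,0,0,0,0.7],[0,0,0,0,0,0,0.7],[0,0,0,0,0,0,0.3],[0,0,0,0,0,0,0.3],[0,0,0,0,0,0,0.3],[0,0,0.03,0,0,0,0.3],[0,0,0.04,0,0,0,0.3],[0,0,0.04,0,0,0,0],[0.005,-0.044,0,0,0,1,0],[0.005,-0.04,0,0,0,1,0],[0.005,-0.04,0,0,0,1,0],[0.005,-0.04,0,0,0,1,0],[0.005,-0.04,0,0,0,1,0],[0.005,-0.04,0,0,0,1,0],[0.005,-0.04,0,0,0,1,0],[0.005,-0.04,0,0,0,1,0],[0.005,-0.04,0,0,0,1,0],[0.005,-0.04,0,0,0,1,0],[0.001,-0.041,0,0,0,0,0]]])

```text
time_s: 21.7
position: [0.5565, -0.1687, 0.1903]
tcp_rot: [0.034, 3.141, 0.0]
wrist_force: [0.7, 0.3, 0.2]
width: 0.092
finger_force: 0.0
```

```bash
python3 - <<'E'
import cv2
from bench import camera,get_state
im=camera("scene");cv2.imwrite("pics/scene3.png",im)
cv2.imwrite("pics/c5.png",cv2.resize(im[195:345,350:510],None,fx=4,fy=4,interpolation=cv2.INTER_CUBIC))
s=get_state();print(s["position"],s["tcp_rot"])
E
```

```text
[ 0.55515201 -0.17767344  0.19080121] [ 0.04840814  3.13973911 -0.00888386]
```

View pics/c5.png

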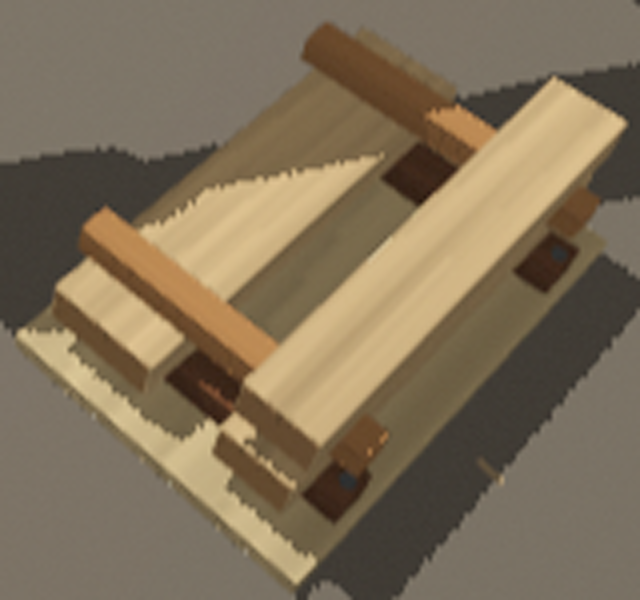

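The narrow board lies on both stickers, top corners at (556,77), (626,124), (319,448) and (243,392).

```bash
python3 - <<'E'
from h import *
p=camera_params("scene")
f=lambda o,pts:(np.array(pts)+.5)/4-.5+np.array(o)
quad("ln",p,f((350,195),[(556,77),(626,124),(319,448),(243,392)]),.100)
E
```

```text
ln c [0.5064 0.2796] deg -10.81 sides [253.7  38.5 249.   36.2]
```

move_arm(commands=[[[0,0,0,0,0,0,0],[0,0,-0.04,0,0,0,0],[0,0,-0.04,0,0,0,0],[0,0,-0.04,0,0,0,0],[0,0,-0.03,0,0,0,0],[0,0,0,0,0,0,0],[0,0,0,0,0,0,0]]])

```text
time_s: 22.45
position: [0.5563, -0.1665, 0.0404]
tcp_rot: [-0.033, -3.141, -0.001]
wrist_force: [0.2, 0.6, 0.1]
width: 0.0921
finger_force: 0.0
```

move_arm(commands=[[[0,-0.001,-0.02,0,0,0,0],[0,0,-0.015,0,0,0,0],[0,0,0,0,0,0,0.5],[0,0,0,0,0,0,0.5],[0,0,0,0,0,0,0.5],[0,0,0,0,0,0,0.5],[0,0,0,0,0,0,0.5],[0,0,0.04,0,0,0,0.5],[0,0,0.04,0,0,0,0.5],[0,0,0.04,0,0,0,0.5],[0,0,0.04,0,0,0,0.5],[0,0,0,0,0,0,0.5],[0,0,0,0,0,0,0.5]]])

```text
time_s: 23.75
position: [0.556, -0.1679, 0.1655]
tcp_rot: [0.035, 3.14, 0.001]
wrist_force: [0.2, -0.0, -2.3]
width: 0.0592
finger_force: 45.0
```

move_arm(commands=[[[-0.007,0.036,0,0,0,-1,0.5],[-0.007,0.036,0,0,0,-1,0.5],[-0.007,0.036,0,0,0,-1,0.5],[-0.007,0.036,0,0,0,-1,0.5],[-0.007,0.036,0,0,0,-1,0.5],[-0.007,0.036,0,0,0,-1,0.5],[-0.007,0.036,0,0,0,-1,0.5],[-0.007,0.036,0,0,0,-1,0.5],[-0.007,0.036,0,0,0,-1,0.5],[-0.006,0.034,0,0,0,-1,0.5],[0,0,-0.03,0,0,0,0.5],[0,0,-0.03,0,0,0,0.5],[0,0,-0.01,0,0,0,0.5],[0,0,0,0,0,0,0.5],[0,0,0,0,0,0,0.5]]])

```text
time_s: 25.25
position: [0.4873, 0.1893, 0.0952]
tcp_rot: [-0.31, -3.126, 0.001]
wrist_force: [-0.6, -0.2, -2.0]
width: 0.0598
finger_force: 45.0
```

move_arm(commands=[[[0,0.001,-0.008,0,0,0,0.5],[0,0,-0.004,0,0,0,0.5],[0,0,-0.0025,0,0,0,0.5],[0,0,0,0,0,0,0.5],[0,0,0,0,0,0,0.5]]])

```text
time_s: 25.75
position: [0.4872, 0.1908, 0.0811]
tcp_rot: [0.309, 3.126, 0.001]
wrist_force: [-0.9, -0.7, 2.4]
width: 0.0598
finger_force: 45.0
```

move_arm(commands=[[[0,0,0,0,0,0,0.2],[0,0,0,0,0,0,0.2],[0,0,0,0,0,0,0.2],[0,0,0.03,0,0,0,0.2],[0,0,0.04,0,0,0,0.2],[0,0,0.03,0,0,0,0.2],[0,-0.038,0,0,0,-7,0.2],[0,-0.038,0,0,0,-7,0.2],[0,-0.038,0,0,0,-7,0.2],[0,-0.038,0,0,0,-7,0.2],[0,-0.038,0,0,0,-7,0.2],[0,-0.038,0,0,0,-7,0.2],[0,-0.038,0,0,0,-7,0.2],[0,-0.038,0,0,0,-7,0.2],[-0.01,-0.038,0,0,0,-7,0.2],[-0.01,-0.038,0,0,0,-7,0.2],[-0.01,-0.038,0,0,0,-7,0.2],[-0.01,-0.038,0,0,0,-6,0.2],[-0.01,-0.038,0,0,0,0,0.2],[-0.012,-0.032,0,0,0,0,0.2]]])

```text
time_s: 27.75
position: [0.4246, -0.3372, 0.1806]
tcp_rot: [2.303, 2.136, -0.001]
wrist_force: [-1.0, -0.3, 0.0]
width: 0.0738
finger_force: 0.0
```

```bash
python3 - <<'E'
import cv2
from bench import camera,get_state
im=camera("scene");cv2.imwrite("pics/scene4.png",im)
cv2.imwrite("pics/c6.png",cv2.resize(im[195:345,350:510],None,fx=4,fy=4,interpolation=cv2.INTER_CUBIC))
s=get_state();print(s["position"],s["tcp_rot"])
E
```

```text
[ 0.42137068 -0.34295404  0.18138528] [ 2.30782614  2.12590212 -0.00584444]
```

View pics/c6.png

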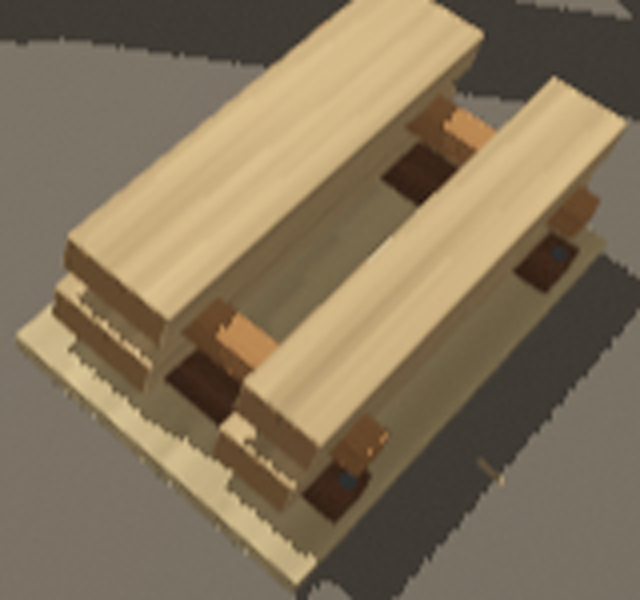

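The wide board lies on both stickers, with top corners at (68,238), (168,320) and (484,36); the fourth is out of the crop.

```bash
python3 - <<'E'
from h import *
p=camera_params("scene")
f=lambda o,pts:(np.array(pts)+.5)/4-.5+np.array(o)
P=ray(p,f((350,195),[(68,238),(168,320),(484,36)]),.100)[:,:2]
d=P[2]-P[1];print((P[0]+P[2])/2,np.linalg.norm(d),np.degrees(np.arctan2(d[1],d[0]))-180,np.linalg.norm(P[1]-P[0]))
E
```

```text
[0.48839519 0.19299736] 0.24780199674725256 -11.463139441793118 0.05748862976340177
```

move_arm(commands=[[[0.001,0,0,0,0,0,0.2],[0,0,-0.04,0,0,0,0.2],[0,0,-0.04,0,0,0,0.2],[0,0,-0.04,0,0,0,0.2],[0,0,-0.03,0,0,0,0.2],[0,0,0,0,0,0,0.2],[0,0,0,0,0,0,0.2]]])

```text
time_s: 28.5
position: [0.4265, -0.3347, 0.0309]
tcp_rot: [-2.301, -2.138, 0.0]
wrist_force: [0.3, 0.1, 0.8]
width: 0.0737
finger_force: 0.0
```

move_arm(commands=[[[-0.001,-0.001,-0.017,0,0,0,0.2],[0,0,-0.009,0,0,0,0.2],[0,0,0,0,0,0,0.7],[0,0,0,0,0,0,0.7],[0,0,0,0,0,0,0.7],[0,0,0,0,0,0,0.7],[0,0,0,0,0,0,0.7],[0,0,0.04,0,0,0,0.7],[0,0,0.04,0,0,0,0.7],[0,0,0.04,0,0,0,0.7],[0,0,0.04,0,0,0,0.7],[0,0,0.02,0,0,0,0.7],[0,0,0,0,0,0,0.7],[0,0,0,0,0,0,0.7]]], newtons=60)

```text
time_s: 29.9
position: [0.4244, -0.3351, 0.1834]
tcp_rot: [-2.301, -2.136, -0.0]
wrist_force: [-0.5, -0.4, -7.8]
width: 0.0394
finger_force: 60.0
```

move_arm(commands=[[[0.01,0.038,0,0,0,-0.5,0.7],[0.01,0.038,0,0,0,-0.5,0.7],[0.01,0.038,0,0,0,-0.5,0.7],[0.01,0.038,0,0,0,-0.5,0.7],[0.01,0.038,0,0,0,-0.5,0.7],[0.01,0.038,0,0,0,-0.5,0.7],[0.01,0.038,0,0,0,-0.5,0.7],[0.002,0.038,0,0,0,-0.5,0.7],[0,0.038,0,0,0,-0.5,0.7],[0,0.038,0,0,0,-0.5,0.7],[0,0.038,0,0,0,-0.5,0.7],[0,0.038,0,0,0,-0.5,0.7],[0,0.038,0,0,0,-0.5,0.7],[0,0.038,0,0,0,-0.4,0.7],[0,0.038,0,0,0,0,0.7],[0,0,-0.03,0,0,0,0.7],[0,0,-0.03,0,0,0,0.7],[0,0,0,0,0,0,0.7],[0,0,0,0,0,0,0.7]]])

```text
time_s: 31.8
position: [0.4961, 0.2325, 0.1232]
tcp_rot: [2.428, 1.993, -0.006]
wrist_force: [0.1, 0.0, -7.0]
width: 0.0393
finger_force: 60.0
```

move_arm(commands=[[[0.0005,0.002,-0.01,0,0,0,0.7],[0,0,-0.006,0,0,0,0.7],[0,0,-0.002,0,0,0,0.7],[0,0,0,0,0,0,0.7],[0,0,0,0,0,0,0.7]]])

```text
time_s: 32.3
position: [0.4977, 0.2357, 0.1069]
tcp_rot: [2.427, 1.994, 0.001]
wrist_force: [0.3, -1.5, -8.0]
width: 0.0393
finger_force: 60.0
```

move_arm(commands=[[[-0.001,-0.001,-0.002,0,0,0,0.7],[0,0,-0.001,0,0,0,0.7],[0,0,0,0,0,0,0.7],[0,0,0,0,0,0,0.7]]])

```text
time_s: 32.7
position: [0.4969, 0.2349, 0.1048]
tcp_rot: [-2.427, -1.994, -0.002]
wrist_force: [-3.3, -1.2, 6.3]
width: 0.0395
finger_force: 60.0
```

move_arm(commands=[[[0,0,0.0005,0,0,0,0.7],[0,0,0,0,0,0,0.3],[0,0,0,0,0,0,0.3],[0,0,0,0,0,0,0.3],[0,0,0,0,0,0,0.3],[0,0,0.03,0,0,0,0.3],[0,0,0.04,0,0,0,0.3],[0,0,0.04,0,0,0,0.3],[0,-0.04,0,0,0,0,0.3],[0,-0.04,0,0,0,0,0.3],[0,-0.04,0,0,0,0,0.3],[0,-0.04,0,0,0,0,0.3],[0,-0.04,0,0,0,0,0.3],[0,-0.04,0,0,0,0,0.3],[0,-0.04,0,0,0,0,0.3],[0,-0.04,0,0,0,0,0.3],[0,0,0,0,0,0,0.3],[0,0,0,0,0,0,0.3]]])

```text
time_s: 34.5
position: [0.4964, -0.086, 0.2141]
tcp_rot: [-2.43, -1.991, -0.0]
wrist_force: [-0.2, 0.1, -0.1]
width: 0.0643
finger_force: 0.0
```

```bash
python3 - <<'E'
import cv2
from bench import camera
im=camera("scene");cv2.imwrite("pics/scene5.png",im)
cv2.imwrite("pics/c7.png",cv2.resize(im[180:330,350:510],None,fx=4,fy=4,interpolation=cv2.INTER_CUBIC))
E
```

```text
(no output)
```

View pics/c7.png

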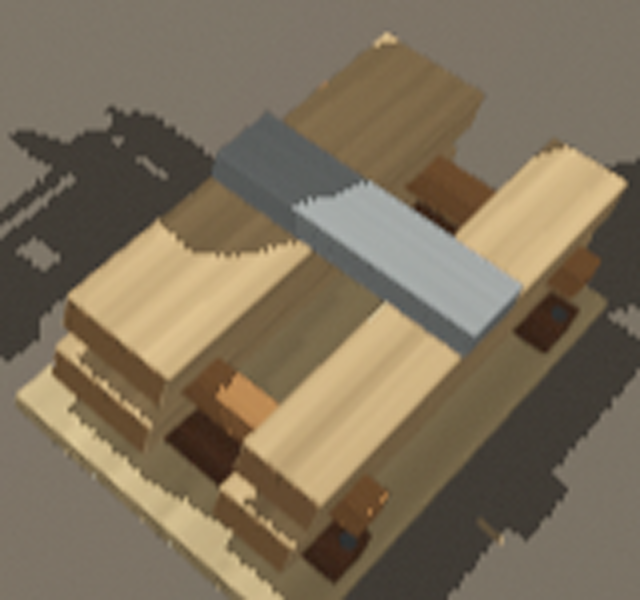

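The bar lies across both upper boards, with top corners at (265,112), (521,287), (472,335) and (215,160). I'll check these against the pallet centre, then hand in if they agree.

```bash
python3 - <<'E'
from h import *
p=camera_params("scene")
f=lambda o,pts:(np.array(pts)+.5)/4-.5+np.array(o)
P=quad("bar",p,f((350,180),[(265,112),(521,287),(472,335),(215,160)]),.118)
d=P.mean(0)-[.4965,.2343]
if np.linalg.norm(d)<.010: print(close_job())
E
```

```text
bar c [0.4994 0.2302] deg 79.46 sides [ 42.2 138.7  37.9 135.1]
the job is handed in; nothing more can be done
None
```

The job is handed in at about 35 s of the 141 s allowed. The camera checks put both stickers, both boards and the bar within about 5 mm of their targets, with no sign that the lower boards moved; the judging result was not reported back.

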